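Close the quick-action vice on the tube

TASK

The quick-action drill vice stands open with a piece of square steel tube lying loose between its jaws. Press the red release button on top of the moving jaw and keep it pressed while you push that jaw along the bed, until the tube sits square and snug between both jaws; then let the button spring back up so that the jaw locks there. Only press and push: do not pick the tube up, and leave the other things on the bench alone.

Things in the scene. Friction and masses are not known exactly. Their poses are not given: they have to be found in the camera images.
- vice: quick-action drill vice bolted to the bench, blue-grey cast iron, 265 mm long, 102 wide (158 over its 20 mm high ears). Origin: on the bench, on its mid line; ends at x = -125 and +140 mm. Its x axis is the sliding direction, from moving jaw to fixed jaw; z up. Bed, on which jaw and tube slide: 34 mm above the bench. Fixed jaw: face at x = +97 mm, top 76 mm above the bench
- jaw (a joint): place of the moving jaw along the vice's x axis, m: 0 = fully open (jaw faces 125 mm apart), growing as the vice closes; 0.085 = snug on the 40 mm tube. With the button up a spring catch in a rack of 7 mm pitch locks it both ways (under 2 mm of play); with the button down it slides against about 2 N of friction, plus that of the tube once it pushes it
- release (a joint): travel of the red release button, m: 0 = up (jaw locked), 0.007 = fully down, against a spring (3.5 N at first, 6.5 N fully down). The jaw is free from 0.005 down. Let go, it springs up by itself, fully where the catch meets a gap of the rack, as it does with the jaws snug on the tube
- release_top (a point): centre of the top of the red round button, 24 mm in diameter, which rides on the moving jaw's mid line, 47 mm behind its face. 64 mm above the bench when up (10 mm proud of the deck round it), 57 mm when fully down; a hex screw head stands 10 mm out of the jaw's back end
- jaw_face (a point): centre of the moving jaw's face, 21 mm above the bed. The jaw is 102 mm wide. Behind the face comes its tall part, 30 mm thick, top 76 mm above the bench, then a low deck, 49 mm long, 54 mm above the bench, with the button. The tall part's upright back, 17 mm ahead of the button's centre, is the shoulder to push on
- tube_mid (a point): centre of the loose dark grey square steel tube, 40 x 40 mm, 110 mm long along its y axis, about 0.4 kg, lying across the bed (centre 54 mm above the bench), clear of both jaws and a little askew. The closing jaw pushes it along and squares it against the fixed jaw, where its centre is at x = +77 mm of the vice
- drill: cordless drill standing on its battery, 200 mm high, about 240 mm long with its bit along its x axis; origin under the battery's centre. Leave alone
- file: flat file with orange handle, 260 mm long along its x axis, 27 mm high; origin under its middle. Leave alone
- slug: black round bar offcut, 42 mm in diameter, 30 mm high; origin under its centre. Leave alone
- oil: white cutting-oil bottle with yellow label and red cap, 48 mm in diameter, 125 mm high; origin under its centre. Leave alone
There are look-alikes about, which are no part of the job. Leave any green, orange or purple look-alike of the part that bears tube_mid alone.

How it is judged:
On the way, in this order (a step that is already met when the one before it is completed fails the run):
1. the release button is held down while the jaw still stands open (value of joint release above 0.005 m and value of joint jaw below 0.065 m), for 0.2 s.
2. the jaw has been brought up snug on the tube with the button still held down (value of joint release above 0.0035 m and value of joint jaw between 0.082 and 0.088 m), for 0.1 s.
At the end, for the whole second after the job is handed in: jaw within 3 mm of snug on the tube (joint jaw 0.082 to 0.088), button up (under 1.5 mm down); tube on the bed (centre 51 to 57 mm above the bench) against the fixed jaw: centre within 3 mm of x = 77 mm and 30 mm of the mid line in the vice frame, square within 0.04 rad (value of joint jaw between 0.082 and 0.088 m and value of joint release below 0.0015 m and x of tube_mid in the frame of vice between 0.074 and 0.08 m and y of tube_mid in the frame of vice between -0.03 and 0.03 m and angle between the y axis of tube_mid and the y axis of vice, either way round below 0.04 rad and height (world z) of tube_mid between 0.051 and 0.057 m); the robot touches nothing.
It fails at once if the tube is lifted (more than 10 mm) off the bed or tipped over (height (world z) of tube_mid above 0.064 m or angle between tube_mid's own z axis and vertical above 0.25 rad).
It fails at once if the drill, file, offcut or oil bottle is moved by more than 20 mm (distance of any of drill, file, slug, oil from where it was at the start of the episode above 0.02 m).
It also fails if it takes over 40 s, if anything falls off the work surface, if the arm or the gripper's body presses on something with over 40 N, if the wrist force passes 120 N, or if a joint passes its speed limit or range.

ROBOT

A 6-joint arm with a two-finger parallel gripper is mounted at the origin on the work surface. World frame = base frame: x ahead of the robot, y to its left, z up, the work surface at z = 0. Lengths are in m, angles in rad, forces in N, time in s.
With the tool pointing down it reaches from about 0.25 to 0.85 m from the base axis. Payload 12.5 kg.
Tool frame: the origin (TCP) lies between the finger pads; the fingertips stand 11 mm ahead of it and the grasp point (between the pads) lies 8 mm behind it; z points along the fingers, y is the line along which they close (so a half turn about z gives the same grasp; the last joint's range is limited). The gripper opens to 93 mm and grips with 3 to 60 N. Pads are 15 mm wide; open, the fingers measure 128 mm over their backs; the gripper's body (75 mm by 188 mm) begins 65 mm behind the grasp point.
Start: joints at [-1.406, 0.351, 1.652, -0, 1.139, -0.085], TCP at [0.136, -0.533, 0.23] pointing down, gripper open.
Joint ranges: [-2.75, 2.75], [-0.79, 2.1], [0.01, 2.65], [-1.57, 4.71], [0.07, 3.14], [-2.87, 2.87]. Speed limits (rad/s): [2.22, 2.22, 2.79, 3.14, 3.14, 3.14].

INTERFACE

Orientations are given as a 3x3 rotation matrix whose columns are the frame's x, y, z axes.
In Python, from workcell import manip, cams gives the robot as it stands.
- The arm moves only by the shell command python3 -m creep 'ROWS'. ROWS is JSON, a list of rows, each a list of 3 entries, a list of its own where there are three numbers: the shift along the tool's x, y, z in mm, then the turn, a rotation vector about the tool's x, y, z in rad, then the closure, from 0 (fully open) to 1 (shut). A call has 1 to 5 rows; each row is the pose to reach, as a shift and turn from the pose commanded when the call began, along the tool's axes at that moment; what a row does not reach only later rows make up. A row lasts 1/8 s, in which the tool goes at most 62.5 mm and 10.7 degrees, less where a joint would pass 70% of its speed; a pose out of reach is approached as far as the arm can. A call with a gripper value outside its range is refused whole. The fingers move at their own pace and stop on an object; the grip force is fixed at half the most. Time passes only in rows, so rows that repeat a pose let the fingers close. It gives the time, the measured TCP pose, the force, the opening and the grip force at its end, in the units of the state.
- manip.state(): the state, without advancing time (a new reading comes with each control period).
- cams.get_image(name): name is "side" or "top" or "wrist"; returns a dict with "image" (400x640x3 uint8, red, green, blue), "camera_matrix" (3x3 intrinsics, pixels), "rvec" (rotation vector, rad) and "tvec" (3), from world to camera coordinates, as OpenCV has them. Camera axes: x right, y down, z forward; pixel columns grow to the right and rows downward; lengths in m; the calibration is good to about 2 mm. A picture is of the moment at which its call begins. There is no depth.
- manip.finish_job(): hands the job in; it is judged then, once.
The state is a dict: "time_s": time; "joint_positions": joint angles; "joint_velocities": joint speeds; "joint_torque": joint torques, N m; "tool_pos": TCP position; "tool_rot": TCP orientation; "force": force on the tool from outside, world axes, zero at the start; "moment": the same for the moment, N m; "grip_width": opening from 0.0 (shut) to 1.0 (fully open); "gripper_force": force on a finger pad.
Only numpy, scipy, OpenCV 4.12 (cv2) and the standard library are available. Lean on these libraries where they do the work, as an engineer would, in place of code of your own. Each camera call takes 0.05 s, during which the arm holds its last target. There are 200 camera calls.

## Working session

There is one attempt and no reset: what is moved stays moved. The work goes in short steps, Python scripts to look and compute and a shell command to move; the robot and the scene stay as the last step left them, time stands still between calls to the robot, and variables do not carry over. Pictures are saved under pics/ and viewed, at most 10 in all, crops included, and the job is handed in when it is done.

```bash
mkdir -p pics; cat > h.py <<'E'
import numpy as np, cv2
from workcell import manip, cams
def grab(n,fn=None):
    d=cams.get_image(n)
    if fn: cv2.imwrite('pics/'+fn,d['image'][:,:,::-1])
    return d
def ray(d,u,v,z):
    K=np.array(d['camera_matrix']);R=cv2.Rodrigues(np.array(d['rvec'],float))[0];t=np.array(d['tvec'],float).ravel()
    c=-R.T@t;r=R.T@np.linalg.inv(K)@[u,v,1]
    return c+r*(z-c[2])/r[2]
def tool(p):
    s=manip.state();return np.array(s['tool_rot']).T@(np.array(p)-s['tool_pos'])*1000
E
python3 - <<'E'
from h import *
a=grab('top','top0.png');b=grab('side','side0.png')
s=manip.state();print(s['time_s'],s['tool_pos'],np.round(s['tool_rot'],3),s['force'],s['grip_width'])
for n,d in(('top',a),('side',b)):
    h=cv2.cvtColor(d['image'],cv2.COLOR_RGB2HSV)
    m=(((h[...,0]<8)|(h[...,0]>172))&(h[...,1]>140)&(h[...,2]>70)).astype('uint8')
    k,l,st,c=cv2.connectedComponentsWithStats(m)
    for i in range(1,k):
        if st[i,4]>15:print(n,st[i],c[i].round(1),ray(d,*c[i],.064).round(4))
E
```

```text
0.1 [ 0.13593237 -0.53263198  0.2291804 ] [[ 0.969  0.247 -0.   ]
 [ 0.247 -0.969  0.001]
 [ 0.    -0.001 -1.   ]] [-0.23695446 -0.41349353 -0.11889566] 1.0021985357261725
top [482 157  16  14 168] [489.8 163.8] [ 0.6233 -0.2972  0.064 ]
top [240 171   7  30  89] [243.1 184.9] [0.5903 0.1735 0.064 ]
top [203 178   7  30  61] [205.6 192.4] [0.5773 0.2434 0.064 ]
top [387 188  12  11  99] [392.3 192.7] [ 0.5708 -0.1077  0.064 ]
side [351  96  10  11  98] [355.5 101.2] [ 0.6429 -0.3651  0.064 ]
side [341 159  11   6  45] [346.6 161.8] [ 0.5704 -0.1095  0.064 ]
side [263 219  31  12 209] [278.1 224.9] [0.6158 0.1277 0.064 ]
side [294 234   9  11  75] [298.2 239.1] [0.5667 0.1449 0.064 ]
```

View pics/top0.png

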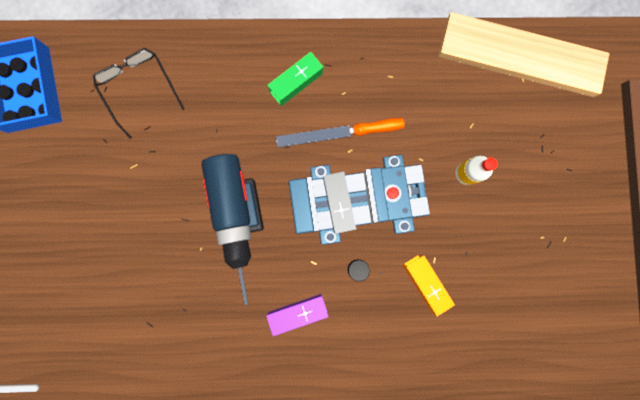

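View pics/side0.png

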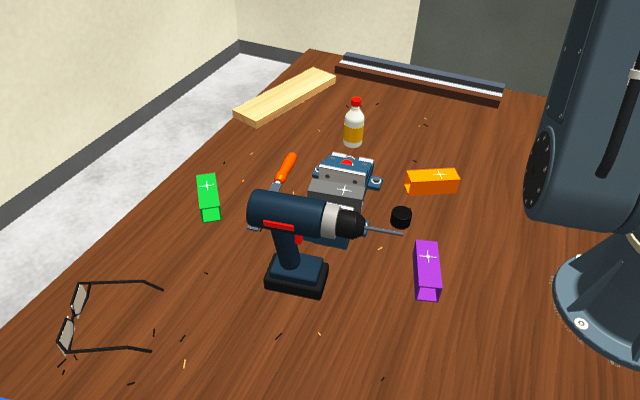

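The top view shows the vice with the red button at (392,193). The moving jaw is on the right and the fixed jaw on the left, with the ear bolts at about (321,172), (394,161), (330,237) and (404,226). The grey tube lies askew around (341,203). In the side view the button is at (347,162), and the two views agree on (0.571,-0.109).

```bash
python3 - <<'E'
from h import *
d=grab('top')
g=cv2.cvtColor(d['image'],cv2.COLOR_RGB2GRAY)
P=[ray(d,*p,.022)[:2] for p in[(321,172),(394,161),(330,237),(404,226)]]
v=(P[0]-P[1]+P[2]-P[3]);w=P[0]+P[1]-P[2]-P[3]
yaw=np.arctan2(v[1],v[0]);print('yaw',yaw,'from cross',np.arctan2(w[1],w[0])+np.pi/2)
ex=np.array([np.cos(yaw),np.sin(yaw)]);b=np.array([.5706,-.1085])
s=manip.state();R=np.array(s['tool_rot']);y0=np.arctan2(R[1,0],R[0,0])
print('turn about tool z',-(yaw-y0))
print('mid ears',np.mean(P,0),'button rel',(b-np.mean(P,0))@ex)
t=b+.008*ex;print('target',t,tool([*t,.064+.011+.06]))
E
```

```text
yaw 1.7020918382419048 from cross 1.688792859058819
turn about tool z -1.4523180488463001
mid ears [ 0.56358255 -0.05557418] button rel -0.05338900392943269
target [ 0.56955265 -0.10056886] [ 526.95284985 -311.41985758   94.56437013]
```

```bash
python3 -m creep '[[[50,-30,0],[0,0,-0.14],1],[[100,-60,0],[0,0,-0.28],1],[[150,-90,0],[0,0,-0.42],1],[[200,-120,0],[0,0,-0.56],1],[[250,-150,0],[0,0,-0.7],1]]'; cat > rel.py <<'E'
from h import *
s=manip.state();R=np.array(s['tool_rot']);print(s['time_s'],np.round(s['tool_pos'],4),np.round(s['force'],2),'turn',np.arctan2(R[1,0],R[0,0])-1.70,'tilt',R[:,2].round(3),tool([.5695,-.1006,.135]).round(1))
E
python3 rel.py
```

```text
time_s: 0.78
tool_pos: [0.3422, -0.3242, 0.2296]
tool_rot: [[0.578, 0.816, 0.0], [0.816, -0.578, -0.0], [-0.0, 0.0, -1.0]]
force: [0.8, -0.7, 0.7]
grip_width: 0.515
gripper_force: 0.0
0.775 [ 0.3422 -0.3242  0.2296] [ 0.79 -0.69  0.68] turn -0.7457755549584373 tilt [ 0. -0. -1.] [313.9  56.1  94.6]
```

```bash
python3 -m creep '[[[55,10,0],[0,0,-0.15],1],[[110,20,0],[0,0,-0.3],1],[[165,30,0],[0,0,-0.45],1],[[220,40,0],[0,0,-0.6],1],[[270,48,0],[0,0,-0.745],1]]' ; python3 -m creep '[[[0,0,0],[0,0,0],1]]'; python3 rel.py
```

```text
time_s: 1.4
tool_pos: [0.5384, -0.1324, 0.2295]
tool_rot: [[-0.129, 0.992, -0.0], [0.992, 0.129, 0.0], [0.0, -0.0, -1.0]]
force: [-0.1, -0.9, -0.3]
grip_width: 0.014
gripper_force: 0.0
time_s: 1.52
tool_pos: [0.5386, -0.1319, 0.2291]
tool_rot: [[-0.129, 0.992, -0.0], [0.992, 0.129, 0.0], [0.0, -0.0, -1.0]]
force: [0.0, -0.2, -0.7]
grip_width: 0.005
gripper_force: 0.0
1.525 [ 0.5386 -0.1319  0.2291] [ 0.03 -0.16 -0.74] turn -0.0003367090193107103 tilt [-0.  0. -1.] [27.  34.6 94.1]
```

```bash
python3 -m creep '[[[24,35,30],[0,0,0],1],[[24,35,85],[0,0,0],1],[[24,35,125],[0,0,0],1],[[24,35,145],[0,0,0],1],[[24,35,145],[0,0,0],1]]'; python3 - <<'E'
from h import *
for n in('side','top','wrist'):
    d=grab(n)['image']
    if n=='side': d=cv2.resize(d[90:250,250:450],None,fx=3,fy=3)
    if n=='top': d=cv2.resize(d[130:260,260:460],None,fx=3,fy=3)
    cv2.imwrite(f'pics/{n}1.png',d[:,:,::-1])
E
```

```text
time_s: 2.15
tool_pos: [0.5677, -0.1065, 0.0834]
tool_rot: [[-0.122, 0.993, -0.003], [0.993, 0.122, 0.001], [0.001, -0.003, -1.0]]
force: [0.1, -0.7, 0.8]
grip_width: 0.006
gripper_force: 0.0
```

View pics/wrist1.png

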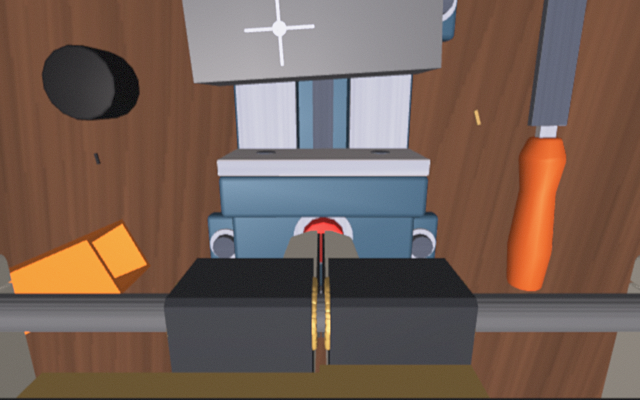

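View pics/side1.png

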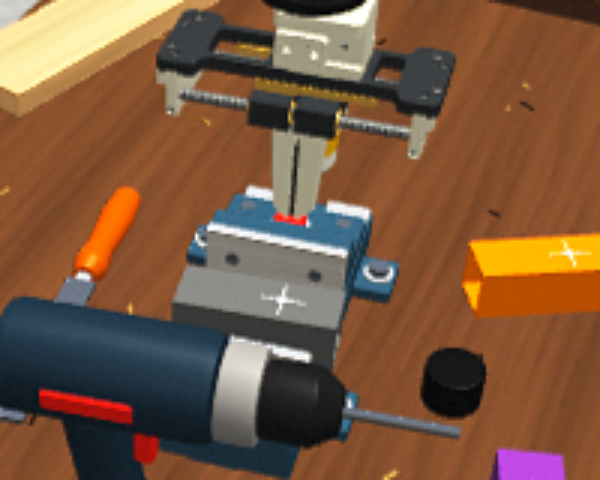

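The wrist view shows the shut fingers centred over the red button at (322,228), just behind the shoulder at row 215. The side view confirms it. I'll press down next.

```bash
python3 -m creep '[[[0,0,4],[0,0,0],1],[[0,0,8],[0,0,0],1],[[0,0,11],[0,0,0],1],[[0,0,11],[0,0,0],1]]'; python3 -m creep '[[[0,0,2],[0,0,0],1],[[0,0,4],[0,0,0],1],[[0,0,4],[0,0,0],1]]'
```

```text
time_s: 2.8
tool_pos: [0.5691, -0.106, 0.0737]
tool_rot: [[-0.124, 0.992, -0.0], [0.992, 0.124, -0.0], [-0.0, -0.0, -1.0]]
force: [-0.5, -0.5, 3.4]
grip_width: 0.003
gripper_force: 1.8
time_s: 3.18
tool_pos: [0.5691, -0.106, 0.0697]
tool_rot: [[-0.124, 0.992, 0.0], [0.992, 0.124, -0.0], [-0.0, 0.0, -1.0]]
force: [-1.7, 0.4, 6.6]
grip_width: 0.005
gripper_force: 2.6
```

```bash
python3 -m creep '[[[0,0,1],[0,0,0],1],[[0,0,2],[0,0,0],1],[[0,0,2],[0,0,0],1],[[0,0,2],[0,0,0],1]]'; python3 -m creep '[[[0,0,0.5],[0,0,0],1],[[0,0,0.5],[0,0,0],1],[[0,0,0.5],[0,0,0],1]]'
```

```text
time_s: 3.68
tool_pos: [0.5692, -0.106, 0.0682]
tool_rot: [[-0.124, 0.992, 0.0], [0.992, 0.124, -0.0], [-0.0, 0.0, -1.0]]
force: [-3.6, -0.8, 10.6]
grip_width: 0.006
gripper_force: 5.4
time_s: 4.05
tool_pos: [0.5692, -0.106, 0.0682]
tool_rot: [[-0.124, 0.992, 0.0], [0.992, 0.124, -0.0], [-0.0, 0.0, -1.0]]
force: [-5.6, 0.3, 15.9]
grip_width: 0.005
gripper_force: 7.9
```

```bash
python3 -m creep '[[[4,0,-0.5],[0,0,0],1],[[9,0,-0.5],[0,0,0],1],[[14,0,-0.5],[0,0,0],1],[[20,0,-0.5],[0,0,0],1],[[20,0,-0.5],[0,0,0],1]]'; python3 -m creep '[[[6,0,0],[0,0,0],1],[[12,0,0],[0,0,0],1],[[18,0,0],[0,0,0],1],[[24,0,0],[0,0,0],1],[[30,0,0],[0,0,0],1]]'; python3 - <<'E'
from h import *
d=grab('wrist','wrist2.png')
E
```

```text
time_s: 4.68
tool_pos: [0.5667, -0.0859, 0.0682]
tool_rot: [[-0.124, 0.992, 0.0], [0.992, 0.124, -0.0], [-0.0, 0.0, -1.0]]
force: [-2.5, 1.0, 10.5]
grip_width: 0.007
gripper_force: 5.5
time_s: 5.3
tool_pos: [0.5632, -0.057, 0.0683]
tool_rot: [[-0.124, 0.992, 0.001], [0.992, 0.124, -0.001], [-0.001, 0.001, -1.0]]
force: [-2.9, -4.8, 9.2]
grip_width: 0.006
gripper_force: 4.7
```

View pics/wrist2.png

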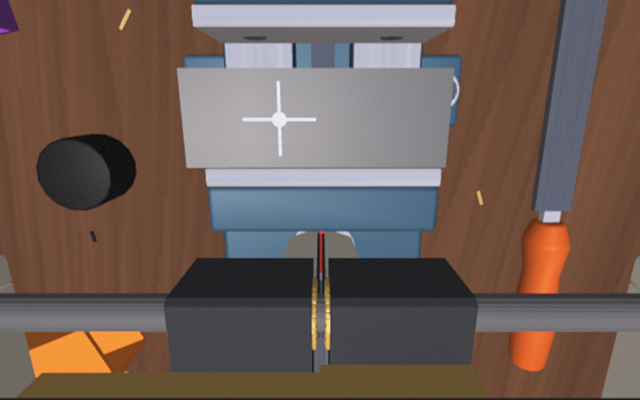

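The jaw has moved and the tube is squaring against it (tube face at row 167). The fixed jaw lies ahead at row 40. Now I keep pushing.

```bash
python3 -m creep '[[[6,0,0],[0,0,0],1],[[12,0,0],[0,0,0],1],[[18,0,0],[0,0,0],1],[[24,0,0],[0,0,0],1],[[29,0,0],[0,0,0],1]]'; python3 -m creep '[[[2,0,0],[0,0,0],1],[[4,0,0],[0,0,0],1],[[5,0,0],[0,0,0],1],[[5,0,0],[0,0,0],1]]'
```

```text
time_s: 5.98
tool_pos: [0.5613, -0.0369, 0.0685]
tool_rot: [[-0.128, 0.992, 0.005], [0.992, 0.128, -0.015], [-0.016, 0.003, -1.0]]
force: [0.9, -93.2, -4.4]
grip_width: 0.004
gripper_force: 49.2
time_s: 6.48
tool_pos: [0.5613, -0.0368, 0.0685]
tool_rot: [[-0.127, 0.992, 0.006], [0.992, 0.127, -0.02], [-0.021, 0.004, -1.0]]
force: [1.8, -106.3, -6.1]
grip_width: 0.004
gripper_force: 55.4
```

```bash
python3 -m creep '[[[-7,0,0],[0,0,0],1],[[-13,0,0],[0,0,0],1],[[-13,0,0],[0,0,0],1]]'; python3 - <<'E'
from h import *
d=grab('wrist')['image'];e=grab('top')['image'];e=cv2.resize(e[130:260,260:460],None,fx=2.4,fy=2.4)
o=np.zeros((312+400,640,3),'uint8');o[:400]=d;o[400:,:480]=e
o=cv2.resize(o,None,fx=.84,fy=.84)
cv2.imwrite('pics/c3.png',o[:,:,::-1])
E
```

```text
time_s: 6.85
tool_pos: [0.5613, -0.0377, 0.0683]
tool_rot: [[-0.123, 0.992, 0.003], [0.992, 0.123, -0.003], [-0.003, 0.002, -1.0]]
force: [0.8, -14.2, 7.4]
grip_width: 0.004
gripper_force: 9.1
```

View pics/c3.png

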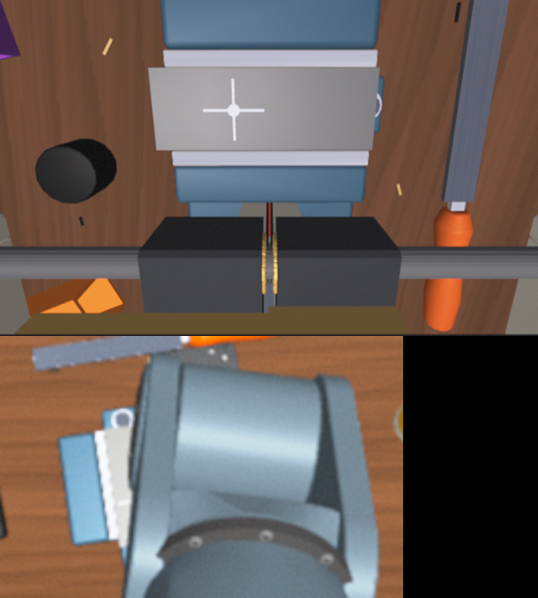

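The tube sits square between both jaws, so the jaw started partly closed. The button is still down (TCP z 0.0683, as when bottomed). I'll lift straight up to release it.

```bash
python3 -m creep '[[[0,0,-2],[0,0,0],1],[[0,0,-5],[0,0,0],1],[[-1,0,-9],[0,0,0],1],[[-3,0,-16],[0,0,0],1],[[-3,0,-30],[0,0,0],1]]'; python3 -m creep '[[[-60,0,-40],[0,0,0],1],[[-120,0,-90],[0,0,0],1],[[-180,0,-140],[0,0,0],1],[[-240,0,-140],[0,0,0],1],[[-240,0,-140],[0,0,0],1]]'; python3 - <<'E'
from h import *
a=grab('top');b=grab('side')
B=ray(a,392,193,.064)
for n,d in(('top',a),('side',b)):
    h=cv2.cvtColor(d['image'],cv2.COLOR_RGB2HSV)
    m=(((h[...,0]<8)|(h[...,0]>172))&(h[...,1]>140)&(h[...,2]>70)).astype('uint8')
    k,l,st,c=cv2.connectedComponentsWithStats(m)
    for i in range(1,k):
        p=ray(d,*c[i],.064)
        if st[i,4]>15:print(n,st[i],c[i].round(1),p.round(4),ray(d,*c[i],.057).round(4))
o=np.zeros((600,600,3),'uint8');e=cv2.resize(a['image'][145:245,270:440],None,fx=3,fy=3);o[:300,:510]=e
e=cv2.resize(b['image'][130:230,250:450],None,fx=3,fy=3);o[300:,:600]=e
cv2.imwrite('pics/c4.png',o[:,:,::-1])
E
```

```text
time_s: 7.58
tool_pos: [0.5603, -0.0384, 0.0978]
tool_rot: [[-0.124, 0.992, -0.001], [0.992, 0.124, 0.0], [0.001, -0.001, -1.0]]
force: [0.6, -0.5, -0.1]
grip_width: 0.003
gripper_force: 0.0
time_s: 8.2
tool_pos: [0.5904, -0.2792, 0.2398]
tool_rot: [[-0.122, 0.992, 0.002], [0.993, 0.122, -0.001], [-0.001, 0.002, -1.0]]
force: [0.5, -0.1, -0.9]
grip_width: 0.007
gripper_force: 0.0
top [482 157  16  14 169] [489.9 163.8] [ 0.6233 -0.2974  0.064 ] [ 0.6244 -0.3004  0.057 ]
top [240 171   7  30  85] [243.  184.8] [0.5905 0.1736 0.064 ] [0.5913 0.1747 0.057 ]
top [203 178   7  30  61] [205.7 192.7] [0.5768 0.2432 0.064 ] [0.5775 0.2449 0.057 ]
top [355 192  11  11  96] [359.8 197.2] [ 0.5633 -0.0457  0.064 ] [ 0.5639 -0.0465  0.057 ]
side [351  96  10  11  97] [355.6 101.1] [ 0.6429 -0.3653  0.064 ] [ 0.6466 -0.3773  0.057 ]
side [334 177  11   6  54] [339.3 179.4] [ 0.5625 -0.0458  0.064 ] [ 0.5653 -0.0541  0.057 ]
side [263 219  31  12 209] [278.1 224.9] [0.6158 0.1277 0.064 ] [0.6193 0.1214 0.057 ]
side [294 234   9  11  75] [298.2 239. ] [0.5668 0.1447 0.064 ] [0.5696 0.1386 0.057 ]
```

View pics/c4.png

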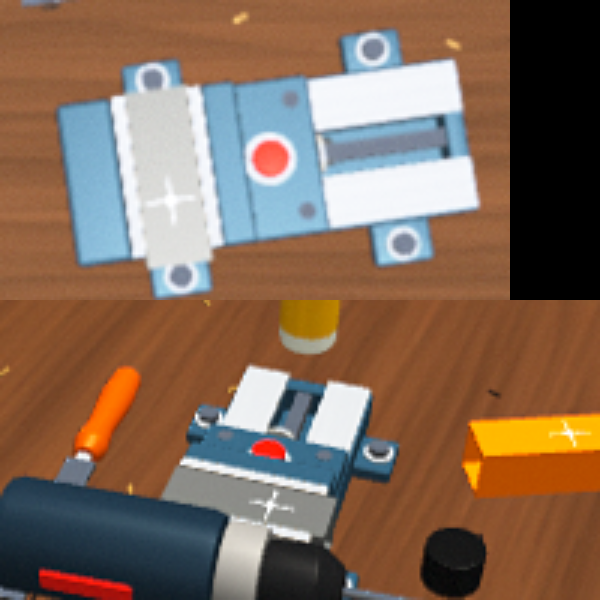

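The final view shows the tube clamped square between both jaws and nearly centred. Both cameras place the button at the 64 mm "up" height, and the other items are unmoved.

```bash
python3 -c "
from workcell import manip
print(manip.finish_job())"
```

```text
the job is handed in; nothing more can be done
None
```

The job is handed in (verdict not shown): the jaw was pushed with the button held down until the tube sat square and snug, and the button sprang back up. The wrist force reached about 106 N of the 120 N limit at the end of the push, nothing else was seen to move, and the arm is clear.

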